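Hold down the guarded lever of the loaded capping press

TASK

One of the two capping presses has a bottle standing in its seat. With the gripper shut, reach down through the window in that press's guard, press the lever's paddle fully down with the fingertips, and finish while still holding it down. Do not touch either guard, leave the other press's lever alone, and do not lift or shift the bottle or the things around.

Things in the scene. Friction and masses are not known exactly. Their poses are not given: they have to be found in the camera images.
- press_a: Base of a capping press, fixed, that holds the bottle. Plate 230 x 124 x 12 mm; origin on the desk surface, +x to the rear (away from the robot at yaw 0). Bottle seat at (-85, 0) mm, in front of the guard; the steel head above it ends 110 mm over the desk and comes down 12 mm with the lever. Lever hinge along y at (90, 0, 105) mm, under the guard.
- press_b: Base of a capping press, fixed, the twin of the other, empty (no bottle in its seat). Plate 230 x 124 x 12 mm; origin on the desk surface, +x to the rear (away from the robot at yaw 0). Bottle seat at (-85, 0) mm, in front of the guard; the steel head above it ends 110 mm over the desk and comes down 12 mm with the lever. Lever hinge along y at (90, 0, 105) mm, under the guard.
- guard_a: Guard over the press that holds the bottle, fixed: white sheet roof 164 (x) x 142 (y) x 3 mm, top 135 mm above the desk, on posts with clear panels all round but for a slot at the front for the head. Origin on the desk surface, axes as its press, set off from the press by up to 8 mm along x and y. Not to be touched.
- guard_b: Guard over the press that is empty, fixed: white sheet roof 164 (x) x 142 (y) x 3 mm, top 135 mm above the desk, on posts with clear panels all round but for a slot at the front for the head. Origin on the desk surface, axes as its press, set off from the press by up to 8 mm along x and y. Not to be touched.
- window_a (a point): Middle of the window in the roof of the guard over the press that holds the bottle, at roof-top height (135 mm). Opening 72 mm along the guard's x by 86 mm along its y. The paddle lies below it, at rest 14 mm under the roof top, up to 8 mm off centre each way.
- window_b (a point): Middle of the window in the roof of the guard over the press that is empty, at roof-top height (135 mm). Opening 72 mm along the guard's x by 86 mm along its y. The paddle lies below it, at rest 14 mm under the roof top, up to 8 mm off centre each way.
- paddle_a (a point): Black ribbed paddle, free end of the lever of the press that holds the bottle: 44 (y) x 34 (x) x 7 mm. Point mid top face: at rest 121 mm above the desk, 69 mm before the hinge, rear edge 0.175 rad lower; fully down 97 mm above the desk, tilted 0.175 rad the other way. Spring: 3.5 N to start, 7.5 N at the bottom, then a hard stop; springs back.
- paddle_b (a point): Black ribbed paddle, free end of the lever of the press that is empty: 44 (y) x 34 (x) x 7 mm. Point mid top face: at rest 121 mm above the desk, 69 mm before the hinge, rear edge 0.175 rad lower; fully down 97 mm above the desk, tilted 0.175 rad the other way. Spring: 3.5 N to start, 7.5 N at the bottom, then a hard stop; springs back.
- lever_a (a joint): Lever of the press that holds the bottle, hinge in rad: 0 at rest (up), 0.35 fully down on its stop.
- lever_b (a joint): Lever of the press that is empty, hinge in rad: 0 at rest (up), 0.35 fully down on its stop.
- press_a_seat (a point): Middle of the floor of the bottle seat of the press that holds the bottle, 12 mm above the desk.
- bottle: Loose pale bottle with blue-and-white label and black screw cap, 46 mm diameter, 85 mm high, standing in the seat of one press in front of its guard (a like bottle at the back of the desk is no part of this); origin at the centre of its underside, z up.
- tip_box: Bystander: loose blue pipette tip box with closed clear lid, 90 x 120 x 67 mm, origin under its middle.
- marker: Bystander: loose black-and-white marker pen lying on the desk, 135 mm long along its y, 16 mm thick, origin under its middle.
- check_weight: Bystander: loose brass check weight with knob, 30 mm diameter, 48 mm high, origin under its middle.
Not all that is in view belongs to the job. What is shaped like the bottle but green is not meant.

How it is judged:
By the outcome, as a careful person would: the job done as asked, in the order asked, and still so for the second after the job is handed in, while the arm keeps its last pose, push and grip.
It also fails if it takes over 38 s, if anything falls off the work surface, if the arm or the gripper's body presses on something with over 40 N, if the wrist force passes 120 N, or if a joint passes its speed limit or range.

ROBOT

A 6-joint arm with a two-finger parallel gripper is mounted at the origin on a cart in front of the work surface, level with it; the furniture and walls round the work are solid. World frame = base frame: x ahead of the robot, y to its left, z up, the work surface at z = 0. Lengths are in m, angles in degrees, forces in N, time in s.
With the tool pointing down it reaches from about 0.325 to 0.9 m from the base axis. Payload 3.5 kg.
Tool frame: the origin (TCP) lies midway between the tips of the shut fingers; the grasp point (between the pads) lies bot.tcp_to_grasp behind it (bot.tcp_to_grasp is the distance from the TCP to the grasp point, in m); z points along the fingers, x is the direction in which the jaws open and shut, and the axes are right-handed (so a half turn about z gives the same grasp; the last joint's range is limited). The gripper opens to 85 mm and grips with 20 to 120 N. Pads are 22 mm wide; open, the fingers measure 114 mm over their backs; the gripper's body (76 mm by 85 mm) begins 54 mm behind the grasp point. The pads swing forward as they close: fully open they stand 13 mm farther back than shut.
Start: joints at [71.253, 15.837, -1.513, 72.651, 0, 84.076], TCP at [0.139, 0.609, 0.231] pointing down, gripper open.
Joint ranges: [-178.77, 178.77], [-48.84, 107.48], [-61.69, 71.31], [-111.58, 123.2], [-90, 87.43], [-180, 180]. Speed limits (degrees/s): [147.25, 147.25, 180, 180, 180, 180].

INTERFACE

Orientations are given as [roll, pitch, yaw] about the fixed x, y, z axes, in that order (R = Rz(yaw) Ry(pitch) Rx(roll)).
In Python, from bench import bot gives the robot as it stands.
- The arm moves only by the tool servo_tool, never from a script. Its argument "targets" is one flat list of numbers, 5 for each row, row after row: the shift along the tool's x, y, z in mm, then the turn about the tool's z in rad, then the closure, from 0 (fully open) to 1 (shut). A call has 1 to 8 rows; each row is the pose to reach, as a shift and turn from the pose commanded when the call began, along the tool's axes at that moment; what a row does not reach only later rows make up. A row lasts 1/12 s, in which the tool goes at most 41.7 mm and 7.16 degrees, less where a joint would pass 70% of its speed; a pose out of reach is approached as far as the arm can. A call with a gripper value outside its range is refused whole. The fingers move at their own pace and stop on an object; "squeeze" is the grip in N (left out, the last holds). Time passes only in rows, so rows that repeat a pose let the fingers close. It gives the time, the measured TCP pose, the force and the opening at its end, in the units of the state.
- bot.read_state(): the state, without advancing time (a new reading comes with each control period).
- bot.get_image(name): name is "scene" or "top" or "wrist"; returns the picture (480x640x3 uint8, red, green, blue); there is no depth.
- bot.camera_model(name): a dict with "camera_matrix" (3x3 intrinsics, pixels), "rvec" (rotation vector, rad) and "tvec" (3), from world to camera coordinates, as OpenCV has them. Camera axes: x right, y down, z forward; pixel columns grow to the right and rows downward; lengths in m; the calibration is good to about 2 mm. The wrist camera is an equidistant fisheye: a pixel r from the principal point sees the ray r / f radians off the axis. A picture is of the moment at which its call begins: read the wrist's pose just before it. camera_model takes no time and is no camera call; for the wrist camera it gives the pose at the moment of the call.
- bot.sign_off(): hands the job in, once; it reports no verdict.
The state is a dict: "clock": time; "qpos": joint angles; "dq": joint speeds; "joint_efforts": joint torques, N m; "tcp_pos": TCP position; "ee_rot": TCP orientation; "contact_force": force on the tool from outside, world axes, zero at the start; "wrist_torque": the same for the moment, N m; "finger_gap": opening from 0.0 (shut) to 1.0 (fully open).
Only numpy, scipy, OpenCV 4.12 (cv2) and the standard library are available. Lean on these libraries where they do the work, as an engineer would, in place of code of your own. Each camera call takes 0.05 s, during which the arm holds its last target. There are 200 camera calls.

## Working session

There is one attempt and no reset: what is moved stays moved. The work goes in short steps, Python scripts to look and compute and a tool call to move; the robot and the scene stay as the last step left them, time stands still between calls to the robot, and variables do not carry over. Pictures are saved under pics/ and viewed, about 8 in all and at most 12, crops included, and the job is handed in when it is done.

Besides the shell and the picture viewer there is one more tool, called after "Request:" as name(argument=value, ...), one argument or row to a line, values as JSON. servo_tool: Moves the arm, as the interface text tells. Its arguments: {"type":"object","properties":{"targets":{"type":"array","items":{"type":"number"}},"squeeze":{"type":"number"}},"required":["targets"]}

```bash
mkdir -p pics
cat > h.py <<'E'
import numpy as np, cv2
from bench import bot
def snap(n,f):
    m=bot.camera_model(n); im=bot.get_image(n); cv2.imwrite(f'pics/{f}.png',im[:,:,::-1]); np.savez(f'pics/{f}.npz',K=m['camera_matrix'],r=m['rvec'],t=m['tvec']); return im
def ray(f,u,v,fish=False):
    m=np.load(f'pics/{f}.npz'); K=m['K']; R=cv2.Rodrigues(m['r'])[0]; t=m['t'].ravel()
    x,y=(u-K[0,2])/K[0,0],(v-K[1,2])/K[1,1]
    if fish:
        a=np.hypot(x,y); s=np.sin(a)/a if a>1e-9 else 1; d=np.array([x*s,y*s,np.cos(a)])
    else: d=np.array([x,y,1.])
    return -R.T@t, R.T@d
def atz(f,u,v,z,fish=False):
    c,d=ray(f,u,v,fish); return c+d*(z-c[2])/d[2]
def proj(f,P,fish=False):
    m=np.load(f'pics/{f}.npz'); K=m['K']; p=cv2.Rodrigues(m['r'])[0]@np.array(P)+m['t'].ravel()
    if fish:
        r=np.hypot(p[0],p[1]); a=np.arctan2(r,p[2]); q=p[:2]/r*a
    else: q=p[:2]/p[2]
    return q*[K[0,0],K[1,1]]+K[:2,2]
E
python3 - <<'E'
from h import *
a=snap('scene','s1');b=snap('top','t1')
s=bot.read_state();print(s, bot.tcp_to_grasp)
for n in('s1','t1'):
    print(n,ray(n,320,240))
E
```

```text
{'clock': 0.1, 'qpos': array([ 7.12531254e+01,  1.58737170e+01, -1.58782784e+00,  7.26514793e+01,
       -2.96072935e-05,  8.40766854e+01]), 'dq': array([ 0.05951498, -0.04491781,  0.15525757, -0.01525711,  0.07249471,
        0.08226263]), 'joint_efforts': array([ 6.90290217e-04, -4.46706390e+01,  2.96129215e+01,  8.43658898e-03,
       -6.10292727e-05,  3.75734899e-06]), 'tcp_pos': array([0.13849343, 0.60875327, 0.23029124]), 'ee_rot': array([-1.79988366e+02,  1.12423786e-01,  7.71764514e+01]), 'contact_force': array([ 0.07735116, -0.63499927,  0.27713991]), 'wrist_torque': array([-0.05789354,  0.00247194,  0.01586833]), 'finger_gap': 0.9969406663566401} 0.0187
s1 (array([-0.1043651 ,  0.46666525,  0.64506929]), array([ 0.65979066, -0.51063298, -0.55143066]))
t1 (array([ 0.29055504, -0.02021831,  1.38570419]), array([ 0.20793161, -0.01423243, -0.9780419 ]))
```

View pics/s1.png

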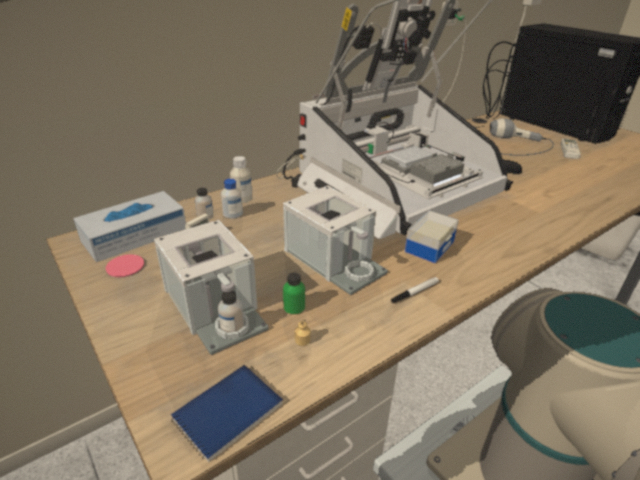

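View pics/t1.png

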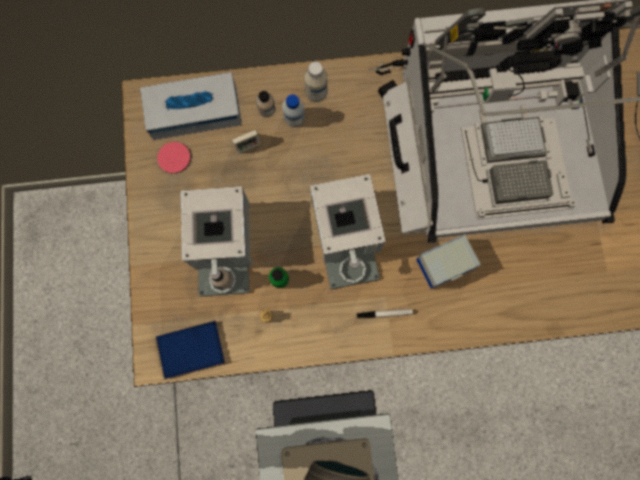

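The scene view shows two presses. The one at scene (207,275) / top (213,225) has a pale, black-capped bottle in its seat at top (222,278). The other, at top (347,215), has an empty ring seat. The green bottle at (279,277) is a decoy. The left press looks like the one meant, so I'll check it in an enlarged crop.

Run:
```python
from h import *
a=cv2.imread('pics/t1.png')[180:300,165:260]; b=cv2.imread('pics/s1.png')[215:355,150:270]
a=cv2.resize(a,None,fx=5,fy=5,interpolation=cv2.INTER_CUBIC)[:600,:]
b=cv2.resize(b,(300,350),interpolation=cv2.INTER_CUBIC)
c=np.zeros((600,475+310,3),np.uint8); c[:,:475]=a; c[:350,485:]=b
cv2.imwrite('pics/c1.png',c)
for u,v in((181,190),(243,187),(246,257),(183,261),(214,227)): print(atz('t1',u,v,.135))
```

```text
[0.7098369  0.26839563 0.135     ]
[0.70099436 0.12505941 0.135     ]
[0.53605018 0.13167617 0.135     ]
[0.54268558 0.27362034 0.135     ]
[0.61347394 0.19857952 0.135     ]
```

View pics/c1.png

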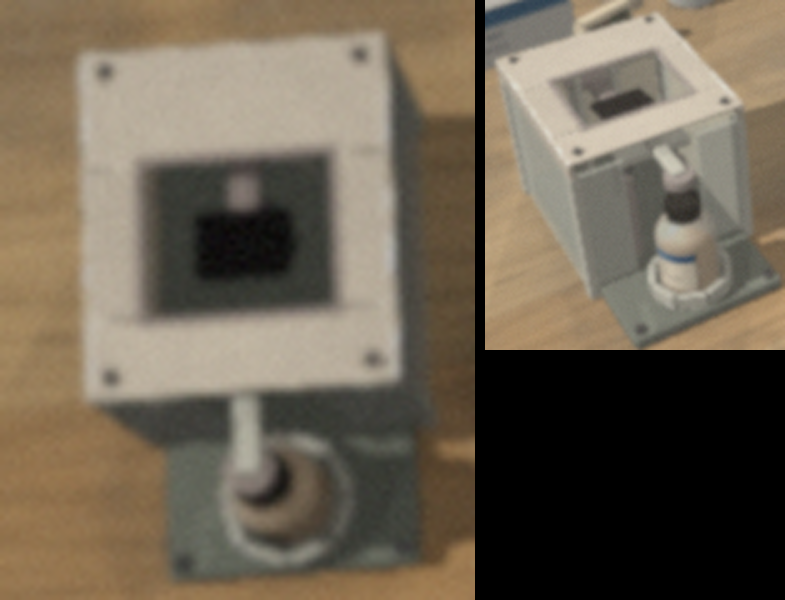

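Confirmed: the left press holds the pale bottle under its head. In the crop, its window corners are at about (142,158), (328,153), (338,308) and (146,318), and the black paddle's centre is at about (244,242).

```bash
cat >> h.py <<'E'
def totool(P,yaw):  # world target yaw (deg) -> shift in tool axes mm (tool taken vertical), turn
    s=bot.read_state(); R=cv2.Rodrigues(np.zeros(3))[0]
    from scipy.spatial.transform import Rotation as Ro
    R=Ro.from_euler('xyz',s['ee_rot'],degrees=True).as_matrix()
    return 1000*R.T@(np.array(P)-s['tcp_pos']), -np.radians(yaw-s['ee_rot'][2]), s
E
python3 - <<'E'
from h import *
g=lambda u,v,z:atz('t1',165+(u+.5)/5-.5,180+(v+.5)/5-.5,z)
W=np.array([g(u,v,.135) for u,v in((142,158),(328,153),(338,308),(146,318))])
Rf=np.array([g(u,v,.135) for u,v in((78,53),(383,35),(399,380),(87,400))])
P=np.array([g(u,v,.121) for u,v in((196,210),(290,210),(291,272),(198,278))])
for n,Q in(('W',W),('R',Rf),('P',P)):
    e=(Q[0]-Q[3])+(Q[1]-Q[2]); f=(Q[0]-Q[1])+(Q[3]-Q[2])
    print(n,Q.mean(0),np.degrees(np.arctan2(e[1],e[0])),np.degrees(np.arctan2(f[1],f[0]))-90,np.linalg.norm(e)/2,np.linalg.norm(f)/2)
w=P.mean(0); print(totool([w[0],w[1],.23],90)[:2])
E
```

```text
W [0.61541541 0.20234062 0.135     ] -1.5199449940475398 -4.065297020658562 0.0741312260209207 0.08628563036708377
R [0.62444317 0.20251832 0.135     ] -1.9811819942540612 -2.7676405315194756 0.16319803578238282 0.14107048455432986
P [0.6146921  0.20270179 0.121     ] -2.724528595216867 -4.513219148454226 0.030847769371826348 0.04314153646665249
(array([-290.23075996,  554.44441189,    0.74814089]), np.float64(-0.22381314486468182))
```

Request:
servo_tool(
  targets=[-10, 19, 0, 0, 1, -28, 54, 0, 0, 1, -47, 90, 0, 0, 1, -66, 126, 0, 0, 1, -85, 162, 0, 0, 1, -104, 198, 0, 0, 1, -123, 234, 0, 0, 1, -142, 270, 0, 0, 1],
  squeeze=40,
)

```text
clock: 0.77
tcp_pos: [0.3713, 0.4093, 0.2309]
ee_rot: [-180.0, 0.0, 77.2]
contact_force: [1.0, 0.6, -0.5]
finger_gap: -0.004
```

Request:
servo_tool(
  targets=[-19, 36, 0, -0.03, 1, -38, 72, 0, -0.06, 1, -57, 108, 0, -0.09, 1, -76, 144, 0, -0.12, 1, -95, 180, 0, -0.15, 1, -114, 216, 0, -0.18, 1, -132, 252, 0, -0.18, 1, -148, 284, 0, -0.18, 1],
)

```text
clock: 1.43
tcp_pos: [0.6159, 0.2016, 0.2307]
ee_rot: [-180.0, 0.0, 87.4]
contact_force: [0.8, 0.4, -0.1]
finger_gap: 0.002
```

Run:
```python
from h import *
for i in range(8): bot.camera_model('wrist'); bot.get_image('wrist')
s=bot.read_state(); snap('wrist','w1'); print(s)
w=[.6147,.2027]
print(totool([*w,.23],87.5)[:2])
for p in ([.6147,.2027,.121],[.6154,.2023,.135],s['tcp_pos']): print(proj('w1',p,True))
```

```text
{'clock': 1.8333, 'qpos': array([1.27289808e+01, 1.80540411e+01, 1.44358563e+00, 7.34331280e+01,
       1.14607364e-02, 1.51399201e+01]), 'dq': array([ 0.13442361, -0.14518976,  0.20408088, -0.15632014, -0.0451751 ,
       -0.13211131]), 'joint_efforts': array([-4.59185578e-01, -4.63488400e+01,  2.96641624e+01, -9.83327685e-03,
       -1.46166194e-02,  1.26609018e-03]), 'tcp_pos': array([0.61328614, 0.20472086, 0.23122705]), 'ee_rot': array([-1.79954936e+02,  3.20067579e-04,  8.75890565e+01]), 'contact_force': array([-0.37389915,  0.57023991,  0.93494726]), 'wrist_torque': array([ 0.02061482, -0.04110372,  0.01573725]), 'finger_gap': -0.00025757759110931475}
(array([-2.01107891,  1.39587017,  1.37754999]), np.float64(0.0016856771162522672))
[318.46496208 236.40496069]
[317.86937201 243.41957554]
[322.43355409 307.11474071]
```

View pics/w1.png

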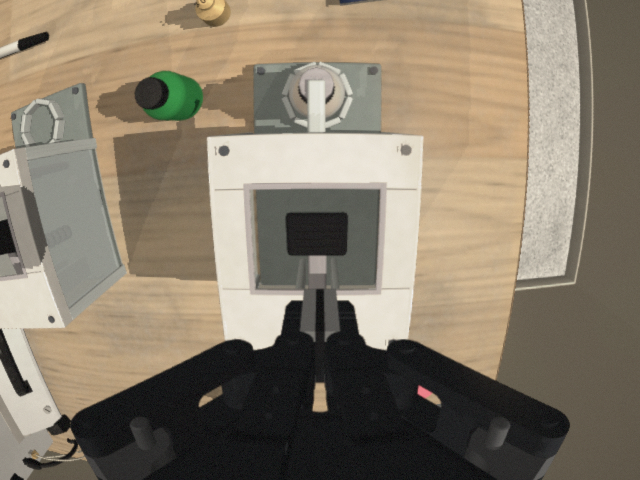

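The wrist view shows the black paddle centred at about (317,234). The window opening has corners at about (246,184), (385,184), (382,293) and (250,293), and the shut fingers are above it, clear of everything.

Run:
```python
from h import *
g=lambda u,v,z:atz('w1',u,v,z,True)
for n,z,c in(('W',.135,((246,184),(385,184),(382,293),(250,293))),('P',.121,((287,212),(347,212),(347,254),(287,254)))):
    Q=np.array([g(u,v,z) for u,v in c]); print(n,Q.mean(0),np.round(Q[:,:2],4).tolist())
    e=Q[1]-Q[0];print(np.degrees(np.arctan2(e[1],e[0])),np.linalg.norm(e))
t=np.array([.6133,.2047,.2312])
for y,h in((.025,.042),(-.025,.042),(.035,.05),(.052,.078)): print(y,h,proj('w1',t+[0,y,h],True))
```

```text
W [0.61364454 0.20085104 0.135     ] [[0.5726, 0.1569], [0.5765, 0.2479], [0.6547, 0.2466], [0.6508, 0.1519]]
87.55315571237765 0.09108974668808098
P [0.61238651 0.20174574 0.121     ] [[0.596, 0.1815], [0.5977, 0.2234], [0.6288, 0.2227], [0.627, 0.1794]]
87.59437594368029 0.041956380993255174
0.025 0.042 [397.91855579 360.91641561]
-0.025 0.042 [248.99001119 366.17873356]
0.035 0.05 [432.52682489 372.38031403]
0.052 0.078 [514.33184158 423.29904023]
```

Request:
servo_tool(
  targets=[-1, -4, 5, 0, 1, -1, -4, 20, 0, 1, -1, -4, 40, 0, 1, -1, -4, 60, 0, 1, -1, -4, 75, 0, 1, -1, -4, 82, 0, 1, -1, -4, 84, 0, 1, -1, -4, 84, 0, 1],
)

```text
clock: 2.55
tcp_pos: [0.6098, 0.2031, 0.147]
ee_rot: [-179.9, 0.0, 87.5]
contact_force: [0.1, -1.3, 0.1]
finger_gap: 0.002
```

Run:
```python
from h import *
T=[]
for i in range(6): bot.get_image('top'); s=bot.read_state(); T.append(s['tcp_pos']); F=s['contact_force']
print(np.mean(T,0),F,s['ee_rot'],s['clock'])
snap('wrist','w2')
```

```text
[0.61122496 0.20315264 0.14855186] [-0.33804032  0.60325625 -0.18839143] [ 1.79887031e+02 -3.08702547e-02  8.74908103e+01] 2.85
```

View pics/w2.png

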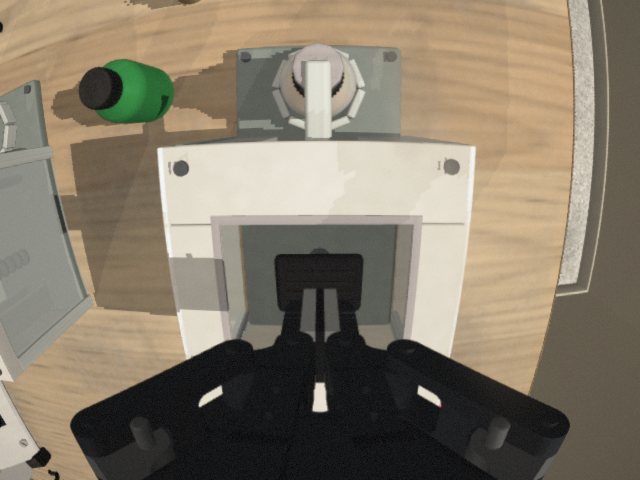

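The wrist view shows the fingertips at about (320,290), inside the window opening (columns 211–421). They're laterally centred over the paddle (columns 275–363). Next I'll descend onto the paddle.

Request:
servo_tool(
  targets=[0, 0, 5, 0, 1, 0, 0, 12, 0, 1, 0, 0, 19, 0, 1, 0, 0, 25, 0, 1, 0, 0, 30, 0, 1, 0, 0, 35, 0, 1, 0, 0, 38, 0, 1, 0, 0, 38, 0, 1],
)

```text
clock: 3.57
tcp_pos: [0.6095, 0.2028, 0.1086]
ee_rot: [-179.9, 0.0, 87.5]
contact_force: [-3.7, 0.3, 4.4]
finger_gap: -0.0
```

```bash
cat >> h.py <<'E'
def avg(n=6):
    T=[]
    for i in range(n): bot.get_image('top'); s=bot.read_state(); T.append([*s['tcp_pos'],*s['contact_force']])
    print(np.round(np.mean(T,0),4),s['wrist_torque'],s['clock'])
E
python3 -c "
from h import *
avg()"
```

```text
[ 0.6104  0.2029  0.1095 -3.0893 -0.0631  4.9409] [-0.00657272  0.71016127  0.01562093] 3.8667
```

Request:
servo_tool(
  targets=[0, 0, 2, 0, 1, 0, 0, 4, 0, 1, 0, 0, 6, 0, 1, 0, 0, 8, 0, 1, 0, 0, 9, 0, 1, 0, 0, 10, 0, 1, 0, 0, 10, 0, 1],
)

```text
clock: 4.45
tcp_pos: [0.6111, 0.2029, 0.1]
ee_rot: [179.9, -0.0, 87.5]
contact_force: [-3.6, -0.1, 6.3]
finger_gap: -0.002
```

```bash
python3 -c "
from h import *
avg()"
```

```text
[ 0.6111  0.2029  0.1002 -3.5801 -0.075   6.7867] [-0.02974659  0.68223552 -0.01166965] 4.75
```

Request:
servo_tool(
  targets=[0, 0, 0.5, 0, 1, 0, 0, 1, 0, 1, 0, 0, 1.5, 0, 1, 0, 0, 2, 0, 1, 0, 0, 2, 0, 1],
)

```text
clock: 5.17
tcp_pos: [0.6112, 0.2029, 0.0983]
ee_rot: [179.9, -0.0, 87.5]
contact_force: [-4.1, -0.4, 7.4]
finger_gap: -0.0
```

```bash
python3 -c "
from h import *
avg()"
```

```text
[ 0.6112  0.2029  0.0983 -3.3008 -0.2453  6.8886] [-0.05959431  0.70045245  0.06478897] 5.4667
```

Request:
servo_tool(
  targets=[0, 0, 0.5, 0, 1, 0, 0, 1, 0, 1, 0, 0, 1.5, 0, 1, 0, 0, 2, 0, 1, 0, 0, 2, 0, 1],
)

```text
clock: 5.88
tcp_pos: [0.6113, 0.203, 0.0973]
ee_rot: [179.9, -0.0, 87.5]
contact_force: [-4.4, -0.9, 10.6]
finger_gap: -0.004
```

```bash
python3 -c "
from h import *
avg()"
```

```text
[ 0.6113  0.2029  0.0972 -4.8513 -0.8452 11.0274] [-0.16096539  0.97855449 -0.00492011] 6.1833
```

The force is climbing steeply while the tip has nearly stopped, so the hard stop is likely reached. I'll push slightly further to confirm and add margin.

Request:
servo_tool(
  targets=[0, 0, 0.5, 0, 1, 0, 0, 1, 0, 1, 0, 0, 1.5, 0, 1, 0, 0, 1.5, 0, 1, 0, 0, 1.5, 0, 1],
)

```text
clock: 6.6
tcp_pos: [0.6114, 0.203, 0.097]
ee_rot: [179.8, -0.0, 87.5]
contact_force: [-7.2, -1.6, 16.6]
finger_gap: 0.003
```

```bash
python3 -c "
from h import *
avg()
a=snap('wrist','w3');b=snap('scene','s3')
c=cv2.resize(b[215:355,150:270,::-1],(411,480),interpolation=cv2.INTER_CUBIC)
d=cv2.resize(a[20:340,150:480,::-1],(389,377))
o=np.zeros((480,800,3),np.uint8);o[:,:411]=c;o[:377,411:]=d
cv2.imwrite('pics/c3.png',o)"
```

```text
[ 0.6114  0.203   0.097  -7.1418 -1.3458 16.5132] [-0.3411435   1.44654766 -0.07805989] 6.9
```

View pics/c3.png

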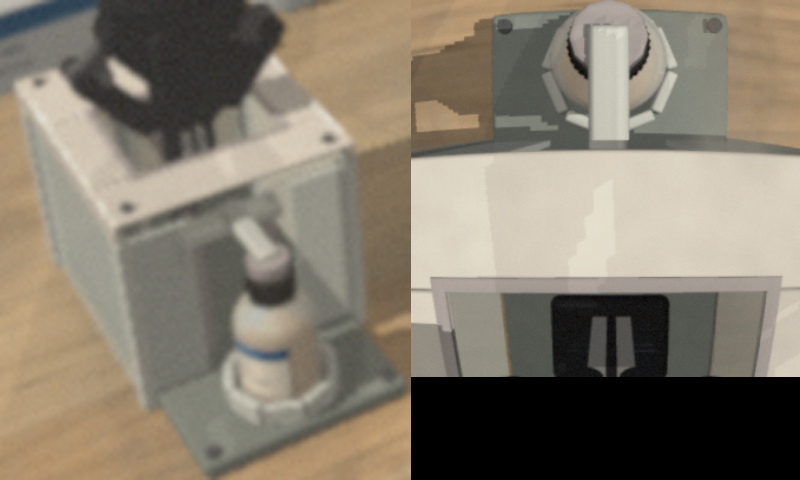

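The crop shows the fingertips through the window, on the paddle with visible space to the window edges. The head is down on the bottle, which still stands in its seat. The last 1.5 mm commanded moved the tip only 0.2 mm and raised the force by 5.5 N, so the lever is on its stop.

```bash
python3 -c "
from h import *
print(bot.sign_off())"
```

```text
the job is handed in; nothing more can be done
None
```

I pressed the paddle of the press holding the pale bottle (the robot's left one) fully down with the gripper shut, and handed the job in while still holding it there at about 7 s of the 38 s.

- **Lever on its stop:** the tip ended at z ≈ 97 mm. The last 1.5 mm commanded moved it only 0.2 mm, while the downward force rose from 11 to 16.5 N, against the 7.5 N spring.
- **Side force:** the tool also felt about 7 N towards the robot. It grew in step with the push, so I took it as friction on the tilted paddle.
- **Surroundings:** the last pictures show the fingers clear of the window edges and the bottle still standing in its seat under the lowered head. The arm did not go near the other press. I did not recheck the tip box, marker or weight in a final picture, but the path stayed well above them.

No check failed or disagreed.

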